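# Tip used table hardware through the spring flap of a return hopper

### The arm

A 6-joint arm with a two-finger parallel gripper is mounted at the origin on the work surface; the furniture and walls round the work are solid. World frame = base frame: x ahead of the robot, y to its left, z up, the work surface at z = 0. Lengths are in m, angles in degrees, forces in N, time in s.
With the tool pointing down it reaches from about 0.375 to 0.9 m from the base axis. Payload 3.1 kg.
Tool frame: the origin (TCP) lies midway between the tips of the shut fingers; the grasp point (between the pads) lies 19 mm behind it; z points along the fingers, y is the line along which they close (so a half turn about z gives the same grasp; the last joint's range is limited). The gripper opens to 87 mm and grips with 3 to 60 N. Pads are 19 mm wide; open, the fingers measure 117 mm over their backs; the gripper's body (75 mm by 190 mm) begins 51 mm behind the grasp point.
Start: joints at [-76.06, 30.224, 82.088, -0, 67.689, -10.227], TCP at [0.256, -0.57, 0.223] pointing down, gripper open.
Joint ranges: [-176.69, 176.69], [-43.24, 126.21], [12.49, 139.97], [-82, 262], [0, 151.66], [-163.58, 163.58]. Speed limits (degrees/s): [159.86, 159.86, 180, 180, 180, 180].

### API

Orientations are given as a 3x3 rotation matrix whose columns are the frame's x, y, z axes.
In Python, from rig import bot, optics gives the robot as it stands (bot), with the cameras (optics).
- The arm moves only by the shell command python3 steer.py 'ROWS'. ROWS is rows parted by semicolons, their numbers by spaces, 1 to 20 of them, each of 7 numbers: dx, dy, dz in m, then a rotation vector rx, ry, rz in degrees, then the opening from 0.0 (shut) to 1.0 (fully open); each row is the pose to reach, as a shift and turn from the pose commanded when the command began, along the tool's axes at that moment; what a row does not reach only later rows make up. A row lasts 1/10 s, in which the tool goes at most 0.05 m and 8.59 degrees, less where a joint would pass 70% of its speed; a pose out of reach is approached as far as the arm can. The fingers move at their own pace and stop on an object; the grip force is fixed at half the most. Time passes only in rows, so rows that do not move let the fingers close. It prints the time, the measured TCP pose, the force, the opening and the grip force at its end.
- bot.read_state(): the state, without advancing time (a new reading comes with each control period).
- optics.capture(name): name is "side" or "top" or "wrist"; returns a dict with "color" (384x512x3 uint8, red, green, blue), "K" (3x3 intrinsics, pixels), "view" (4x4, takes a point from world to camera coordinates); the wrist camera has in their place "mount" (4x4, takes a point from camera to tool coordinates, whose origin is the TCP and whose axes are the flange's). Camera axes: x right, y up, looking along -z (the intrinsics and any distortion apply to the point x, -y, -z); pixel columns grow to the right and rows downward; lengths in m; the calibration is good to about 2 mm. A picture is of the moment at which its call begins: read the wrist's pose just before it. There is no depth.
- bot.hand_in(): hands the job in; it is judged then, once.
The state is a dict: "time_s": time; "joint_positions": joint angles; "qvel": joint speeds; "tau": joint torques, N m; "position": TCP position; "tcp_rot": TCP orientation; "force": force on the tool from outside, world axes, zero at the start; "moment": the same for the moment, N m; "opening": opening from 0.0 (shut) to 1.0 (fully open); "grasp_force": force on a finger pad.
Only numpy, scipy, OpenCV 4.12 (cv2) and the standard library are available. Lean on these libraries where they do the work, as an engineer would, in place of code of your own. Each camera call takes 0.05 s, during which the arm holds its last target. There are 200 camera calls.

### The job

Return the used hardware to the hopper: pick up the yellow scoop by its black handle, push the hopper's orange spring flap open with the scoop itself and keep it open while you tip both base clamps and all three screws in, never touching the flap or the hardware with the gripper. Then draw the scoop out so that the flap shuts, set the scoop back level on its blue mat, with the whole pan on the mat, and let go. Leave the circuit board, the black cube and the post holder undisturbed.

Things in the scene. Friction and masses are not known exactly. Their poses are not given: they have to be found in the camera images.
- scoop: yellow slippery plastic scoop, about 160 g, on the blue mat. Origin: centre of the pan's underside; x to the open mouth, z up. Pan 120 mm long (x), 80 wide (y), floor 3 thick; side and back walls 34 high; front (+x) open, no lip. Steel in it slides from 13 to 20 degrees of tilt: carry level. Black handle bar along x from x = -52 to -124, 16 mm wide, 18 high, its middle 62 mm above the underside
- scoop_grip (a point): point on the black handle's middle line, at x = -85, y = 0, z = 62 mm in the scoop's frame, with the scoop's axes. Pinch here across y from above, leaning as suits. The pan is heavier than the handle and droops if gripped weakly: use 40 N or more
- scoop_lip (a point): middle of the scoop's front edge, on its underside (x = 60, y = 0, z = 0 mm in the scoop's frame), with the scoop's axes
- hopper: grey hollow return hopper fixed to the table, 160 mm deep (x), 150 wide (y), 172 high. Origin: centre of its underside; front faces its -x. Front wall at x = -80, up to the sill at z = 95 mm; from there the opening leans back 33.7 degrees from upright, 92 mm up the slope to the flap's hinge at x = -29, z = 172. Opening 118 mm wide; inside empty down to the floor at z = 4
- opening (a point): centre of the opening, at x = -54.5, y = 0, z = 133 mm in the hopper's frame, with the hopper's axes; 46 mm up the slope from the sill. The way in, square to the opening, points along +x and 33.7 degrees downward. Scoop held so, underside 8 to 15 mm above the sill, lip 60 to 70 mm past the opening's plane: the flap rides on its side walls at about 0.9 rad and hardware slides out below
- flap (a joint): orange flap in the opening, 112 mm wide, 88 long, 3 thick, hinged at its upper edge; its lower edge swings inward. 0 = shut, 0.59 = hanging upright, 1.35 = stop (rad). A weak spring shuts it: 0.4 N at the lower edge to start it, about 1.5 N wide open. With the scoop's lip only 45 mm in, the flap still hangs in front of its mouth
- mat: blue mat fixed on the table, 170 x 120 x 3 mm, where the scoop starts and belongs; origin at the centre of its underside, 170 mm along its x, the way the scoop's mouth points at the start
- clamp_fork_1: steel slotted base clamp, flat, 24 x 44 x 8 mm, 30 g; origin at the centre of its underside, slot along its y. Starts lying in the scoop
- clamp_fork_2: steel slotted base clamp, flat, 24 x 44 x 8 mm, 30 g; origin at the centre of its underside, slot along its y. Starts lying in the scoop
- cap_screw_1: steel cap screw, 10 mm head, 23 mm long, 12 g; origin under its middle as it lies, length along its y. Starts lying in the scoop
- cap_screw_2: steel cap screw, 10 mm head, 23 mm long, 12 g; origin under its middle as it lies, length along its y. Starts lying in the scoop
- cap_screw_3: steel cap screw, 10 mm head, 23 mm long, 12 g; origin under its middle as it lies, length along its y. Starts lying in the scoop
- detector_board: bystander: small green circuit board with gold connectors, 36 x 89 x 15 mm, loose; origin at the centre of its underside
- splitter_cube: bystander: black optical cube with dark purple windows, 36 x 36 x 35 mm, loose; origin at the centre of its underside
- post_holder: bystander: black upright post holder with a thumbscrew, 40 x 25 x 50 mm, loose; origin at the centre of its underside

How it is judged:
By the outcome, as a careful person would: the job done as asked, in the order asked, and still so for the second after the job is handed in, with the robot touching nothing.
It also fails if it takes over 67 s, if anything falls off the work surface, if the arm or the gripper's body presses on something with over 40 N, if the wrist force passes 120 N, or if a joint passes its speed limit or range.

## Working session

There is one attempt and no reset: what is moved stays moved. The work goes in short steps, Python scripts to look and compute and a shell command to move; the robot and the scene stay as the last step left them, time stands still between calls to the robot, and variables do not carry over. Pictures are saved under pics/ and viewed, at most 10 in all, crops included, and the job is handed in when it is done.

```bash
ls; mkdir -p pics; python3 - <<'E'
from rig import bot, optics
import cv2,numpy as np
s=bot.read_state();print(s)
ims=[]
for n in ("side","top"):
    c=optics.capture(n);np.savez(f"{n}0.npz",**c);ims.append(c["color"]);print(n,c["K"],c["view"])
    cv2.imwrite(f"pics/{n}0.png",cv2.resize(c["color"][:,:,::-1],(800,600),interpolation=cv2.INTER_CUBIC))
    print(c.keys())
E
```

```text
pics
rig.py
steer.py
{'time_s': 0.0, 'joint_positions': array([-7.60601184e+01,  3.02783552e+01,  8.21545335e+01, -1.12486812e-03,
        6.76880590e+01, -1.02279109e+01]), 'qvel': array([-0.06969218, -0.03347547, -0.07753744,  0.07670167, -0.0022196 ,
       -0.07209164]), 'tau': array([-9.10155177e-05, -4.40048718e+01, -1.76594317e+01,  6.32740441e-02,
        5.81350189e-02, -1.59562037e-04]), 'position': array([ 0.25572325, -0.5695119 ,  0.22158845]), 'tcp_rot': array([[ 9.12347435e-01,  4.09416512e-01, -5.26159341e-04],
       [ 4.09416694e-01, -9.12345215e-01,  2.04438845e-03],
       [ 3.56967429e-04, -2.08061097e-03, -9.99997772e-01]]), 'force': array([ 0.37354159,  0.45730205, -0.74515962]), 'moment': array([ 0.03092353, -0.03253164, -0.01124757]), 'grasp_force': 0.0, 'opening': 1.0012120796129993}
side [[478.09460595   0.         252.62120143]
 [  0.         478.09460595 192.62697314]
 [  0.           0.           1.        ]] [[-0.00264901 -0.99991853  0.01248672 -0.00979073]
 [ 0.60136684  0.00838366  0.79892906 -0.47739695]
 [-0.79896865  0.00962547  0.60129563 -0.8138223 ]
 [ 0.          0.          0.          1.        ]]
dict_keys(['color', 'K', 'view'])
top [[407.62606123   0.         246.94887572]
 [  0.         407.62606123 194.6166778 ]
 [  0.           0.           1.        ]] [[ 0.064095   -0.99794224  0.00176588 -0.01375194]
 [ 0.95608591  0.0619136   0.2864724  -0.64357209]
 [-0.28599224 -0.01667312  0.95808687 -0.89111322]
 [ 0.          0.          0.          1.        ]]
dict_keys(['color', 'K', 'view'])
```

View pics/side0.png

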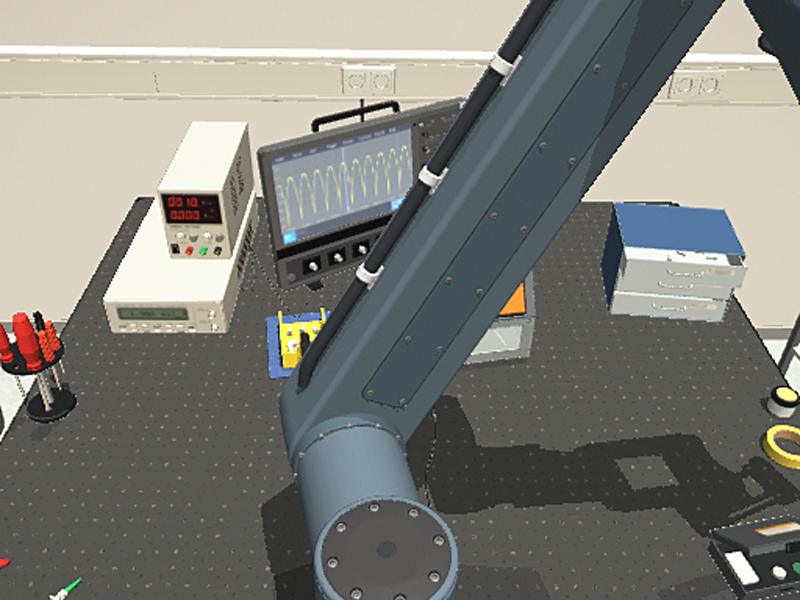

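View pics/top0.png

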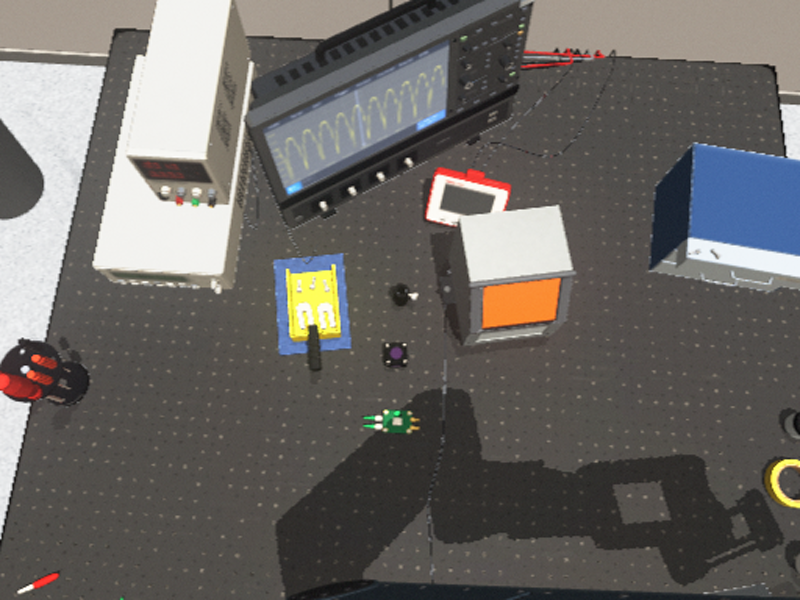

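```bash
cat > h.py <<'E'
import numpy as np,cv2
def ray(c,px,z):
    K,V=c["K"],c["view"];px=np.atleast_2d(px).astype(float)
    d=np.c_[(px[:,0]-K[0,2])/K[0,0],-(px[:,1]-K[1,2])/K[1,1],-np.ones(len(px))]
    R,t=V[:3,:3],V[:3,3];o=-R.T@t;w=d@R
    return o+w*((np.asarray(z)-o[2])/w[:,2])[:,None]
def proj(c,P):
    K,V=c["K"],c["view"];p=np.atleast_2d(P)@V[:3,:3].T+V[:3,3]
    return np.c_[K[0,0]*p[:,0]/-p[:,2]+K[0,2],K[1,1]*-p[:,1]/-p[:,2]+K[1,2]]
def mask(im,lo,hi,roi=None):
    m=cv2.inRange(cv2.cvtColor(im,cv2.COLOR_RGB2HSV),lo,hi)
    if roi:
        k=np.zeros_like(m);x0,y0,x1,y1=roi;k[y0:y1,x0:x1]=255;m&=k
    return m
E
python3 - <<'E'
from h import *
c=dict(np.load("top0.npz"));im=c["color"]
def rect(m,z):
    n,l,s,_=cv2.connectedComponentsWithStats(m);P=np.argwhere(m)[:,::-1]
    h=cv2.convexHull(P.astype(np.float32))[:,0]
    r=cv2.minAreaRect((ray(c,h,np.full(len(h),z))[:,:2]*1000).astype(np.float32));return len(P),r
roi=(160,150,240,245)
print("mat",rect(mask(im,(105,90,60),(125,255,255),roi),.003))
y=mask(im,(22,120,60),(34,255,255),roi);print("yel .037",rect(y,.037))
o=mask(im,(5,150,100),(18,255,255),(290,160,380,230))
P=np.argwhere(o)[:,::-1].astype(np.float32);h=cv2.convexHull(P)
q=cv2.approxPolyDP(h,4,True)[:,0];print(q)
q=q[np.argsort(q[:,1])];W=ray(c,q,[.172,.172,.099,.099]);print("flap",W.round(4))
for nm,r in (("crop0",(150,145,400,290)),):
    cv2.imwrite(f"pics/{nm}.png",cv2.resize(im[r[1]:r[3],r[0]:r[2],::-1],None,fx=3.2,fy=3.2,interpolation=cv2.INTER_CUBIC))
E
```

```text
mat (1182, ((665.0978393554688, 156.00421142578125), (168.66720581054688, 120.2867660522461), 9.721052169799805))
yel .037 (993, ((656.2510986328125, 149.462646484375), (124.80657196044922, 81.96490478515625), 9.47321891784668))
[[358. 178.]
 [354. 204.]
 [309. 210.]
 [311. 183.]]
flap [[ 0.6749 -0.2201  0.172 ]
 [ 0.6562 -0.1149  0.172 ]
 [ 0.6349 -0.2292  0.099 ]
 [ 0.6131 -0.1221  0.099 ]]
```

View pics/crop0.png

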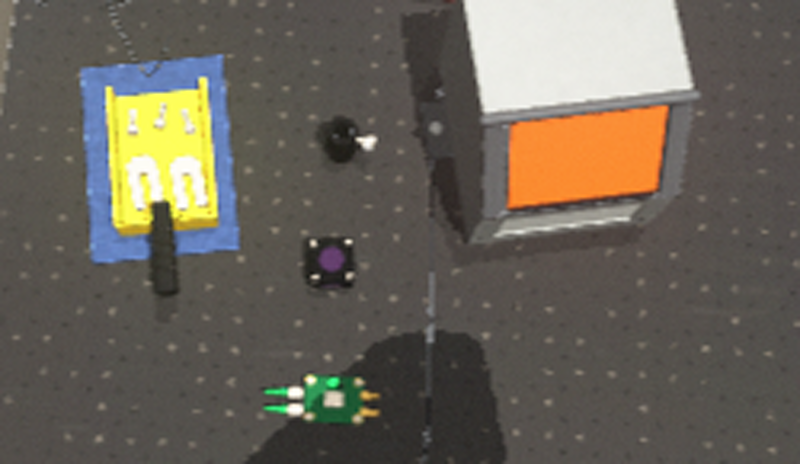

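```bash
cat >> h.py <<'E'
from scipy.spatial.transform import Rotation as Ro
def axes(yaw,pitch): # scoop axes: pitch>0 = mouth down
    return Ro.from_euler("ZY",[yaw,pitch],degrees=True).as_matrix()
GX,LEAN=-.070,10.
def tool_for(lip,Rs,gx=None,lean=None,up=0):
    "TCP pose holding the scoop with lip at lip"
    gx=GX if gx is None else gx; lean=LEAN if lean is None else lean
    Rt=Rs@np.diag([1,-1,-1.])@Ro.from_euler("y",lean,degrees=True).as_matrix()
    g=lip+Rs@[gx-.06,0,.062]
    return g+Rt@[0,0,.019-up],Rt
def delta(s,p,R):
    R0=s["tcp_rot"];return (R0.T@(p-s["position"])).round(4),Ro.from_matrix(R0.T@R).as_rotvec(degrees=True).round(2)
E
python3 - <<'E'
from h import *
from rig import bot, optics
c=dict(np.load("top0.npz"))
f=lambda u,v:[150+u/3.2,145+v/3.2]
print("handle top ends",ray(c,[f(162,204),f(168,292)],[.074,.074]).round(4))
o=np.array([.6586,.1505,.003]);Rs=axes(9.6,0)
print("pred",o+Rs@[-.052,0,.071],o+Rs@[-.124,0,.071])
lip=o+Rs@[.06,0,0]
s=bot.read_state()
p,R=tool_for(lip,Rs,up=.09);print(R.round(3),p,delta(s,p,R))
E
```

```text
handle top ends [[0.6059 0.1387 0.074 ]
 [0.5384 0.1276 0.074 ]]
pred [0.60732821 0.14182803 0.074     ] [0.53633649 0.12982068 0.074     ]
[[ 0.971  0.167  0.171]
 [ 0.164 -0.986  0.029]
 [ 0.174  0.    -0.985]] [0.57742391 0.13677009 0.13492135] (array([ 0.5827, -0.5125,  0.0879]), array([-1.38,  9.94, 14.52]))
```

```bash
r="0.5827 -0.5125 0.0879 -1.38 9.94 14.52 1"; python3 steer.py '0.5827 -0.5125 0.0879 -1.38 9.94 14.52 1;0.5827 -0.5125 0.0879 -1.38 9.94 14.52 1;0.5827 -0.5125 0.0879 -1.38 9.94 14.52 1;0.5827 -0.5125 0.0879 -1.38 9.94 14.52 1;0.5827 -0.5125 0.0879 -1.38 9.94 14.52 1;0.5827 -0.5125 0.0879 -1.38 9.94 14.52 1;0.5827 -0.5125 0.0879 -1.38 9.94 14.52 1;0.5827 -0.5125 0.0879 -1.38 9.94 14.52 1;0.5827 -0.5125 0.0879 -1.38 9.94 14.52 1;0.5827 -0.5125 0.0879 -1.38 9.94 14.52 1;0.5827 -0.5125 0.0879 -1.38 9.94 14.52 1;0.5827 -0.5125 0.0879 -1.38 9.94 14.52 1;0.5827 -0.5125 0.0879 -1.38 9.94 14.52 1;0.5827 -0.5125 0.0879 -1.38 9.94 14.52 1;0.5827 -0.5125 0.0879 -1.38 9.94 14.52 1;0.5827 -0.5125 0.0879 -1.38 9.94 14.52 1;0.5827 -0.5125 0.0879 -1.38 9.94 14.52 1;0.5827 -0.5125 0.0879 -1.38 9.94 14.52 1;0.5827 -0.5125 0.0879 -1.38 9.94 14.52 1;0.5827 -0.5125 0.0879 -1.38 9.94 14.52 1'
python3 - <<'E'
from h import *
from rig import bot, optics
s=bot.read_state();w=optics.capture("wrist");c=optics.capture("side");np.savez("side1.npz",**c)
M=w["mount"];T=np.eye(4);T[:3,:3]=s["tcp_rot"];T[:3,3]=s["position"]
w2=dict(color=w["color"],K=w["K"],view=np.linalg.inv(T@M));np.savez("wrist1.npz",**w2)
print(s["position"],w["K"],M)
im=np.hstack([w["color"],c["color"][:,:]]);cv2.imwrite("pics/w1.png",cv2.resize(im[:,:,::-1],(800,300),interpolation=cv2.INTER_AREA))
# flap in side view
o=mask(c["color"],(5,150,100),(18,255,255),(280,120,380,260));P=np.argwhere(o)[:,::-1].astype(np.float32)
q=cv2.approxPolyDP(cv2.convexHull(P),4,True)[:,0];q=q[np.argsort(q[:,1])];print(q)
if len(q)==4: print(ray(c,q,[.172,.172,.099,.099]).round(4))
E
```

```text
time_s: 2.1
position: [0.5772, 0.1346, 0.1347]
tcp_rot: [[0.971, 0.165, 0.171], [0.163, -0.986, 0.027], [0.173, 0.002, -0.985]]
force: [0.3, -0.1, -0.5]
opening: 1.001
grasp_force: 0.0
[0.57715862 0.1346321  0.134657  ] [[281.56087931   0.         254.33553627]
 [  0.         281.56087931 193.70833519]
 [  0.           0.           1.        ]] [[-2.70940808e-04  9.65132385e-01  2.61762117e-01  7.09444039e-02]
 [ 9.99999315e-01 -3.65729186e-05  1.16991081e-03 -7.33914596e-06]
 [ 1.13869222e-03  2.61762254e-01 -9.65131714e-01 -1.62128246e-01]
 [ 0.00000000e+00  0.00000000e+00  0.00000000e+00  1.00000000e+00]]
[[333. 169.]
 [292. 173.]
 [335. 199.]
 [295. 204.]]
[[ 0.671  -0.2194  0.172 ]
 [ 0.651  -0.1108  0.172 ]
 [ 0.6375 -0.2284  0.099 ]
 [ 0.6147 -0.1207  0.099 ]]
```

View pics/w1.png

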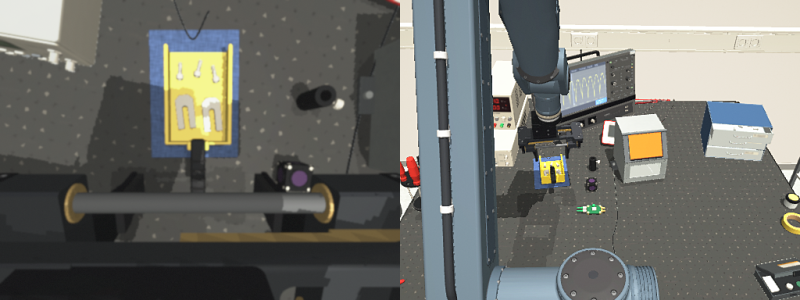

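```bash
python3 - <<'E'
from h import *
from rig import bot, optics
c=dict(np.load("wrist1.npz"));im=c["color"]
def rect(m,z):
    h=cv2.convexHull(np.argwhere(m)[:,::-1].astype(np.float32))[:,0]
    return cv2.minAreaRect((ray(c,h,np.full(len(h),z))[:,:2]*1000).astype(np.float32))
y=mask(im,(20,90,40),(35,255,255),(180,40,320,200));y=cv2.morphologyEx(y,cv2.MORPH_OPEN,np.ones((2,2)))
print("scoop",rect(y,.037)); print("mat",rect(mask(im,(105,90,40),(125,255,255),(170,20,320,215)),.003))
m=cv2.inRange(im[188:240],(0,0,0),(60,60,60));print([ (r+188,np.flatnonzero(m[r,230:280])[[0,-1]]+230) for r in (0,10,20)])
s=bot.read_state();print(s["position"])
for yy in (.1505,.1485):
  o=np.array([.6586,yy,.003]);Rs=axes(9.5,0);print(o,proj(c,[o+Rs@[-.052,0,.071],o+Rs@[-.1,0,.071],o+Rs@[.06,.04,.034],o+Rs@[.06,-.04,.034],o+Rs@[-.06,.04,.034],o+Rs@[-.06,-.04,.034]]).round(1).tolist())
p,R=tool_for(o+Rs@[.06,0,0],Rs);print(delta(s,p,R))
E
```

```text
scoop ((656.7581787109375, 148.32156372070312), (125.71725463867188, 81.32563781738281), 9.506921768188477)
mat ((666.01025390625, 155.78958129882812), (168.07444763183594, 118.7398910522461), 9.673335075378418)
[(188, array([245, 260])), (198, array([244, 257])), (208, array([238, 261]))]
[0.57750311 0.13468693 0.13484907]
[0.6586 0.1505 0.003 ] [[251.9, 181.2], [251.9, 238.3], [208.6, 57.8], [295.5, 57.8], [210.5, 187.8], [293.8, 187.8]]
[0.6586 0.1485 0.003 ] [[254.2, 181.6], [254.3, 238.7], [210.8, 58.1], [297.6, 58.1], [212.6, 188.1], [295.9, 188.1]]
(array([-0.    , -0.0004,  0.0899]), array([0.11, 0.  , 0.01]))
```

```bash
python3 steer.py '0 -0.001 0.03 0 0 0 1;0 -0.001 0.06 0 0 0 1;0 -0.001 0.08 0 0 0 1;0 -0.001 0.09 0 0 0 1;0 -0.001 0.09 0 0 0 1;0 -0.001 0.09 0 0 0 0;0 -0.001 0.09 0 0 0 0;0 -0.001 0.09 0 0 0 0;0 -0.001 0.09 0 0 0 0;0 -0.001 0.09 0 0 0 0;0 -0.001 0.09 0 0 0 0;0 -0.001 0.09 0 0 0 0;0 -0.001 0.09 0 0 0 0'
```

```text
time_s: 3.5
position: [0.593, 0.1394, 0.046]
tcp_rot: [[0.971, 0.167, 0.172], [0.165, -0.986, 0.027], [0.174, 0.002, -0.985]]
force: [0.9, 0.4, 0.1]
opening: 0.357
grasp_force: 0.0
```

```bash
python3 steer.py '0 0 0 0 0 0 0;0 0 0 0 0 0 0;0 0 0 0 0 0 0;0 0 0 0 0 0 0;0 0 0 0 0 0 0;0 0 0 0 0 0 0;0 0 0 0 0 0 0;0 0 0 0 0 0 0'
```

```text
time_s: 4.3
position: [0.593, 0.1393, 0.046]
tcp_rot: [[0.971, 0.167, 0.172], [0.165, -0.986, 0.027], [0.174, 0.002, -0.985]]
force: [0.7, -1.5, -1.3]
opening: 0.264
grasp_force: 30.0
```

```bash
python3 steer.py '0.0009 0 -0.005 0 0 0 0;0.0017 0 -0.01 0 0 0 0;0.0026 0 -0.015 0 0 0 0;0.0035 0 -0.02 0 0 0 0;0.0052 0 -0.03 0 0 0 0;0.0070 0 -0.04 0 0 0 0;0.0070 0 -0.04 0 0 0 0;0.0070 0 -0.04 0 0 0 0;0.0070 0 -0.04 0 0 0 0'
python3 - <<'E'
from h import *
from rig import bot, optics
s=bot.read_state();w=optics.capture("wrist");c=optics.capture("side");t=optics.capture("top")
T=np.eye(4);T[:3,:3]=s["tcp_rot"];T[:3,3]=s["position"]
np.savez("wrist2.npz",color=w["color"],K=w["K"],view=np.linalg.inv(T@w["mount"]));np.savez("side2.npz",**c);np.savez("top2.npz",**t)
print(s["force"],s["moment"])
im=np.vstack([w["color"][:290],np.hstack([cv2.resize(c["color"][160:260,150:280],(256,197)),cv2.resize(t["color"][130:230,150:280],(256,197))])]);cv2.imwrite("pics/w2.png",im[:,:,::-1])
E
```

```text
time_s: 5.2
position: [0.5925, 0.1394, 0.0865]
tcp_rot: [[0.971, 0.167, 0.171], [0.165, -0.986, 0.027], [0.173, 0.002, -0.985]]
force: [-0.4, -0.1, -3.4]
opening: 0.26
grasp_force: 30.0
[-0.40735787 -0.14014881 -3.44977934] [-0.01367169  0.37421777  0.02918713]
```

View pics/w2.png

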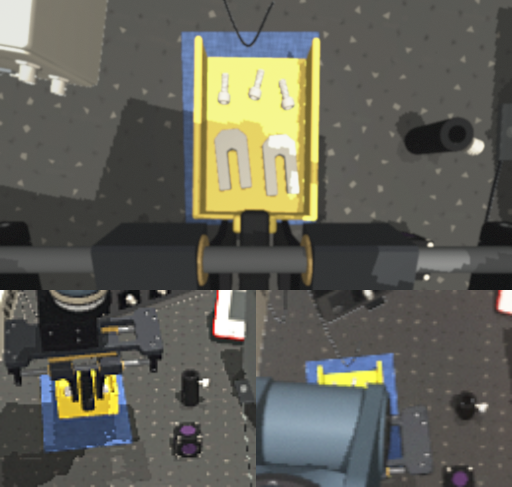

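```bash
cat > pitch.py <<'E'
from h import *
def corners(c,s,lip_dx=0):
    im=c["color"];y=mask(im,(20,90,40),(35,255,255),(150,10,360,235));y=cv2.morphologyEx(y,cv2.MORPH_OPEN,np.ones((3,3)))
    out=[]
    ys,xs=np.nonzero(y);m=(xs.min()+xs.max())/2
    for side in (xs<m-35,xs>m+35):
        i=np.flatnonzero(side);r=ys[i];out.append((r.min(),r.max()))
    rows=[(r,np.flatnonzero(y[r])[[0,-1]]) for r in (50,100,150,200)]
    return out,rows
def predict(c,s,pitches):
    R0=s["tcp_rot"];g=s["position"]-R0@[0,0,.019]
    for p in pitches:
        Rs=R0@Ro.from_euler("y",-LEAN-p,degrees=True).as_matrix()@np.diag([1,-1,-1.])
        o=g-Rs@[GX,0,.062]
        P=[o+Rs@np.array(v) for v in ([.06,.04,.034],[.06,-.04,.034],[-.06,.04,.034],[-.06,-.04,.034],[.06,0,.003])]
        print(p,Rs[2].round(3),proj(c,P).round(1).tolist())
E
python3 - <<'E'
from pitch import *
from rig import bot, optics
c=dict(np.load("wrist2.npz"));s=bot.read_state()
print(corners(c,s));predict(c,s,[-10,-5,0,5,10])
E
```

```text
([(np.int64(36), np.int64(218)), (np.int64(38), np.int64(220))], [(50, array([195, 320])), (100, array([194, 319])), (150, array([193, 318])), (200, array([193, 317]))])
-10 [ 0.173 -0.002  0.985] [[179.7, 2.6], [329.9, 2.5], [192.6, 215.4], [316.8, 215.4], [254.7, 21.7]]
-5 [ 0.086 -0.002  0.996] [[185.1, 16.1], [324.5, 16.1], [193.1, 218.6], [316.3, 218.6], [254.7, 36.3]]
0 [-0.001 -0.002  1.   ] [[189.7, 29.5], [319.8, 29.4], [193.5, 222.0], [315.9, 222.0], [254.7, 50.5]]
5 [-0.088 -0.002  0.996] [[193.8, 42.6], [315.8, 42.5], [193.8, 225.5], [315.6, 225.5], [254.7, 64.2]]
10 [-0.174 -0.002  0.985] [[197.2, 55.4], [312.2, 55.4], [194.1, 229.1], [315.4, 229.1], [254.7, 77.5]]
```

```bash
sed -i 's/^GX,LEAN=.*/GX,LEAN=-.072,14./' h.py; cat >> h.py <<'E'
HO=np.array([.6966,-.1605,0]);HY=11.
def hop(v): return HO+axes(HY,0)@v
def dump(a,n,p,**k): # lip a past the sill along the scoop, n above it, pitch p
    Rs=axes(HY,p);return tool_for(hop([-.08,0,.095])+Rs@[a,0,n],Rs,**k)
E
python3 - <<'E'
from h import *
from rig import bot, optics
s=bot.read_state()
o=np.array([.6596,.1495,.043]);f=lambda o,y:tool_for(o+axes(y,0)@[.06,0,0],axes(y,0))
print(s["position"])
for q in (f(o,9.5),f(o+[-.04,0,.08],9.5),f(o+[-.13,-.05,.085],10),dump(-.04,.016,0)): print(q[0].round(3),delta(s,*q))
E
```

```text
[0.59255197 0.13941301 0.08616531]
[0.593 0.138 0.087] (array([ 0.0005,  0.0011, -0.0003]), array([0.08, 4.05, 0.12]))
[0.553 0.138 0.167] (array([-0.0246, -0.0054, -0.0859]), array([0.08, 4.05, 0.12]))
[0.463 0.088 0.172] (array([-0.1193,  0.0295, -0.1076]), array([ 0.18,  4.05, -0.37]))
[ 0.454 -0.208  0.155] (array([-0.1801,  0.3192, -0.1005]), array([ 0.39,  4.05, -1.35]))
```

```bash
python3 steer.py '0 0 -0.004 0.1 1.5 0.1 0;-0.002 0 -0.015 0.1 3 0.1 0;-0.006 -0.001 -0.03 0.1 4 0.1 0;-0.011 -0.002 -0.046 0.1 4 0.1 0;-0.017 -0.003 -0.063 0.1 4 0.1 0;-0.025 -0.004 -0.08 0.1 4 0.1 0;-0.036 -0.003 -0.093 0.1 4 0.1 0;-0.05 -0.001 -0.1 0.1 4 0.1 0;-0.067 0.004 -0.104 0.1 4 0 0;-0.085 0.01 -0.106 0.1 4 0 0;-0.102 0.018 -0.107 0.1 4 -0.1 0;-0.114 0.028 -0.1075 0.1 4 -0.2 0;-0.121 0.042 -0.1076 0.1 4 -0.3 0;-0.126 0.06 -0.1076 0.1 4 -0.4 0;-0.131 0.08 -0.107 0.2 4 -0.5 0;-0.135 0.1 -0.107 0.2 4 -0.5 0;-0.139 0.12 -0.107 0.2 4 -0.6 0;-0.143 0.14 -0.106 0.2 4 -0.7 0;-0.147 0.16 -0.106 0.2 4 -0.8 0;-0.151 0.18 -0.105 0.3 4 -0.8 0'
python3 - <<'E'
from h import *
from rig import bot, optics
s=bot.read_state()
print(delta(s,*dump(-.04,.016,0)))
E
```

```text
time_s: 7.35
position: [0.4579, -0.0665, 0.1647]
tcp_rot: [[0.954, 0.182, 0.239], [0.176, -0.983, 0.043], [0.243, 0.001, -0.97]]
force: [-0.6, 0.8, -2.4]
opening: 0.259
grasp_force: 30.0
(array([-0.0313,  0.1381,  0.0027]), array([ 0.17, -0.06, -0.51]))
```

```bash
python3 steer.py '-0.004 0.018 0.0005 0.1 0 -0.1 0;-0.008 0.037 0.001 0.1 0 -0.1 0;-0.012 0.056 0.0015 0.1 0 -0.2 0;-0.016 0.075 0.002 0.1 0 -0.3 0;-0.02 0.094 0.003 0.1 0 -0.4 0;-0.024 0.112 0.0035 0.1 0 -0.4 0;-0.027 0.126 0.004 0.1 0 -0.5 0;-0.029 0.136 0.0045 0.1 0 -0.5 0;-0.03 0.139 0.0045 0.1 0 -0.5 0;-0.03 0.139 0.0045 0.1 0 -0.5 0;-0.03 0.139 0.0045 0.1 0 -0.5 0'
python3 - <<'E'
from pitch import *
from rig import bot, optics
s=bot.read_state();w=optics.capture("wrist");c=optics.capture("side");t=optics.capture("top")
T=np.eye(4);T[:3,:3]=s["tcp_rot"];T[:3,3]=s["position"]
W=dict(color=w["color"],K=w["K"],view=np.linalg.inv(T@w["mount"]));np.savez("wrist3.npz",**W);np.savez("side3.npz",**c);np.savez("top3.npz",**t)
print(corners(W,s));predict(W,s,[-3,0,3])
print(delta(s,*dump(-.04,.016,0)))
im=np.vstack([w["color"][:290],np.hstack([cv2.resize(c["color"][120:260,240:380],(256,256)),cv2.resize(t["color"][130:270,250:390],(256,256))])]);cv2.imwrite("pics/w3.png",im[:,:,::-1])
E
```

```text
time_s: 8.45
position: [0.4556, -0.2066, 0.1524]
tcp_rot: [[0.953, 0.191, 0.237], [0.185, -0.982, 0.047], [0.242, -0.001, -0.97]]
force: [0.1, 0.5, -2.9]
opening: 0.254
grasp_force: 30.0
([(np.int64(36), np.int64(219)), (np.int64(38), np.int64(221))], [(50, array([194, 319])), (100, array([193, 319])), (150, array([193, 318])), (200, array([192, 317]))])
-3 [0.052 0.001 0.999] [[190.4, 28.6], [319.0, 28.5], [193.4, 219.8], [316.0, 219.8], [254.7, 50.2]]
0 [-0.     0.001  1.   ] [[192.8, 36.7], [316.6, 36.6], [193.6, 221.8], [315.8, 221.9], [254.7, 58.6]]
3 [-0.053  0.001  0.999] [[195.1, 44.7], [314.3, 44.6], [193.9, 224.0], [315.6, 224.0], [254.7, 66.9]]
(array([-0.0014,  0.0007, -0.0026]), array([-0.05,  0.02, -0.02]))
```

View pics/w3.png

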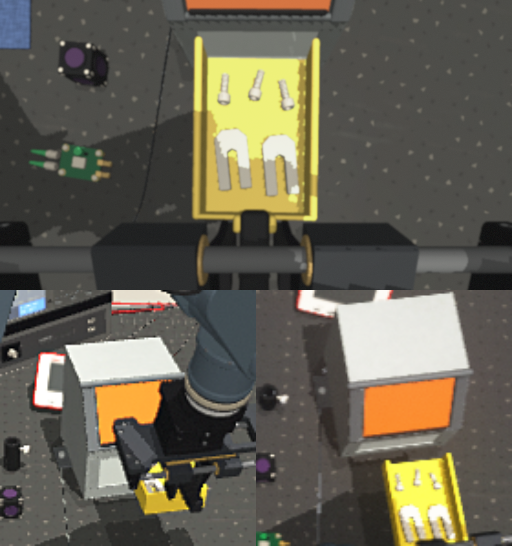

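```bash
python3 - <<'E'
from h import *
from rig import bot, optics
s=bot.read_state()
for q in ((0,.015,0),(.03,.015,0),(.055,.015,0),(.057,.015,5),(.059,.014,10),(.061,.013,15),(.063,.013,23),(.065,.012,30),(.066,.012,34)):
    p,R=dump(*q);d=delta(s,p,R);print(q,d[0],d[1],p[2].round(3))
E
```

```text
(0, 0.015, 0) [0.0369 0.0006 0.008 ] [-0.02  0.01  0.  ] 0.154
(0.03, 0.015, 0) [0.066  0.0006 0.0153] [-0.02  0.01  0.  ] 0.154
(0.055, 0.015, 0) [0.0903 0.0006 0.0213] [-0.02  0.01  0.  ] 0.154
(0.057, 0.015, 5) [0.0989 0.0006 0.0174] [-0.02 -4.99  0.  ] 0.159
(0.059, 0.014, 10) [0.1073 0.0006 0.0153] [-0.02 -9.99  0.  ] 0.164
(0.061, 0.013, 15) [0.1157 0.0006 0.014 ] [ -0.02 -14.99   0.  ] 0.167
(0.063, 0.013, 23) [0.129  0.0006 0.0117] [-2.000e-02 -2.299e+01  1.000e-02] 0.172
(0.065, 0.012, 30) [0.1401 0.0006 0.0124] [-2.000e-02 -2.999e+01  1.000e-02] 0.174
(0.066, 0.012, 34) [0.1466 0.0006 0.0129] [-2.000e-02 -3.399e+01  1.000e-02] 0.175
```

```bash
python3 steer.py '0.006 0 0.001 0 0 0 0;0.016 0 0.003 0 0 0 0;0.027 0 0.006 0 0 0 0;0.037 0 0.008 0 0 0 0;0.047 0 0.0105 0 0 0 0;0.057 0 0.013 0 0 0 0;0.066 0 0.0153 0 0 0 0;0.075 0 0.0175 0 0 0 0;0.083 0 0.0195 0 0 0 0;0.0903 0 0.0213 0 0 0 0;0.0946 0 0.019 0 -2.5 0 0;0.0989 0 0.0174 0 -5 0 0;0.103 0 0.0163 0 -7.5 0 0;0.1073 0 0.0153 0 -10 0 0;0.1073 0 0.0153 0 -10 0 0;0.1073 0 0.0153 0 -10 0 0'
python3 - <<'E'
from pitch import *
from rig import bot, optics
s=bot.read_state();w=optics.capture("wrist")
T=np.eye(4);T[:3,:3]=s["tcp_rot"];T[:3,3]=s["position"]
W=dict(color=w["color"],K=w["K"],view=np.linalg.inv(T@w["mount"]))
print(corners(W,s));print(s["force"],s["moment"])
for q in ((.059,.014,10),(.063,.013,23),(.065,.012,30),(.066,.012,34)):
    p,R=dump(*q);d=delta(s,p,R);print(q,d[0],d[1],p[2].round(3))
c=optics.capture("side");t=optics.capture("top")
im=np.vstack([w["color"][:290],np.hstack([cv2.resize(c["color"][120:260,240:380],(256,256)),cv2.resize(t["color"][130:270,250:390],(256,256))])]);cv2.imwrite("pics/w4.png",im[:,:,::-1])
E
```

```text
time_s: 10.2
position: [0.5614, -0.1866, 0.1632]
tcp_rot: [[0.979, 0.191, 0.068], [0.19, -0.982, 0.014], [0.07, -0.001, -0.998]]
force: [-2.1, -0.1, -2.5]
opening: 0.259
grasp_force: 30.0
([(np.int64(49), np.int64(221)), (np.int64(50), np.int64(223))], [(50, array([198, 313])), (100, array([196, 315])), (150, array([194, 316])), (200, array([193, 317]))])
[-2.05343382 -0.12647587 -2.50947959] [-0.17231298  0.55544098  0.04055292]
(0.059, 0.014, 10) [ 0.0003  0.0001 -0.0003] [-0.03  0.01 -0.01] 0.164
(0.063, 0.013, 23) [ 0.0211  0.0001 -0.0076] [-3.000e-02 -1.299e+01 -1.000e-02] 0.172
(0.065, 0.012, 30) [ 0.0321  0.0001 -0.0089] [-3.000e-02 -1.999e+01 -1.000e-02] 0.174
(0.066, 0.012, 34) [ 0.0386  0.0001 -0.0095] [-3.000e-02 -2.399e+01 -1.000e-02] 0.175
```

View pics/w4.png

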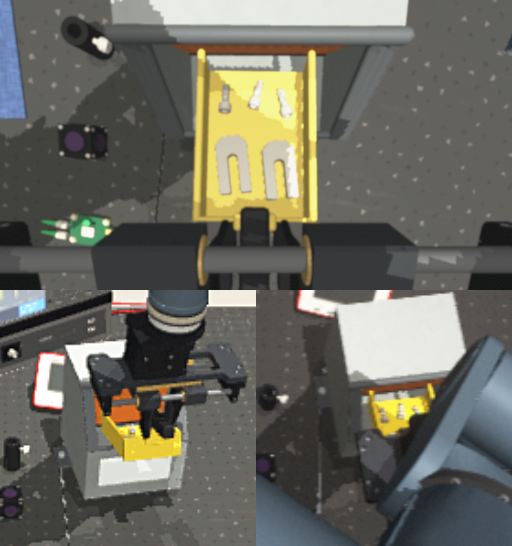

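```bash
sed -i 's/^GX,LEAN=.*/GX,LEAN=-.072,19.5/' h.py; python3 - <<'E'
from h import *
from pitch import predict
from rig import bot, optics
s=bot.read_state()
w=optics.capture("wrist");T=np.eye(4);T[:3,:3]=s["tcp_rot"];T[:3,3]=s["position"]
predict(dict(color=w["color"],K=w["K"],view=np.linalg.inv(T@w["mount"])),s,[-3,0,3])
Rs=s["tcp_rot"]@Ro.from_euler("y",-LEAN,degrees=True).as_matrix()@np.diag([1,-1,-1.])
lip=s["position"]-s["tcp_rot"]@[0,0,.019]-Rs@[GX-.06,0,.062]
print("now lip rel sill along scoop",Rs.T@(lip-hop([-.08,0,.095])))
for q in ((.061,.014,16),(.063,.014,23),(.066,.014,30),(.067,.014,35)):
    p,R=dump(*q);d=delta(s,p,R);print(q,d[0],d[1],p[2].round(3))
E
```

```text
-3 [-0.217  0.001  0.976] [[194.7, 43.3], [314.7, 43.3], [193.8, 223.6], [315.6, 223.7], [254.7, 65.5]]
0 [-0.268  0.001  0.963] [[196.8, 51.2], [312.6, 51.2], [194.0, 225.8], [315.4, 225.8], [254.7, 73.6]]
3 [-0.318  0.001  0.948] [[198.8, 59.0], [310.7, 58.9], [194.1, 228.0], [315.2, 228.1], [254.7, 81.6]]
now lip rel sill along scoop [ 5.12307978e-02 -1.83379017e-05  6.02769415e-03]
(0.061, 0.014, 16) [ 0.0125 -0.     -0.0046] [-0.05 -0.46 -0.08] 0.169
(0.063, 0.014, 23) [ 0.0239 -0.     -0.0081] [-0.05 -7.46 -0.08] 0.173
(0.066, 0.014, 30) [ 0.0364 -0.0001 -0.0094] [ -0.05 -14.46  -0.07] 0.175
(0.067, 0.014, 35) [ 0.0443 -0.0001 -0.01  ] [ -0.06 -19.46  -0.07] 0.176
```

```bash
python3 steer.py '0.006 0 -0.004 0 0 0 0;0.0125 0 -0.005 0 -0.5 0 0;0.018 0 -0.007 0 -4 0 0;0.024 0 -0.0085 0 -7.5 0 0;0.0364 0 -0.0098 0 -14.5 0 0;0.0443 0 -0.0105 0 -19.5 0 0;0.0443 0 -0.0105 0 -19.5 0 0;0.0443 0 -0.0105 0 -19.5 0 0;0.0443 0 -0.0105 0 -19.5 0 0;0.0443 0 -0.0105 0 -19.5 0 0;0.0443 0 -0.0105 0 -19.5 0 0;0.0443 0 -0.0105 0 -19.5 0 0;0.0443 0 -0.0105 0 -19.5 0 0'
cat > look.py <<'E'
import sys
from pitch import *
from rig import bot, optics
s=bot.read_state();w=optics.capture("wrist");T=np.eye(4);T[:3,:3]=s["tcp_rot"];T[:3,3]=s["position"]
W=dict(color=w["color"],K=w["K"],view=np.linalg.inv(T@w["mount"]));np.savez("wl.npz",**W)
print(corners(W,s));print(s["force"]);predict(W,s,[-3,0,3,6])
if len(sys.argv)>1:
    c=optics.capture("side");t=optics.capture("top");x0,y0,x1,y1=map(int,sys.argv[2:6])if len(sys.argv)>2 else(0,0,1,1)
    im=np.vstack([w["color"][:290],np.hstack([cv2.resize(c["color"][120:260,240:380],(256,256)),cv2.resize(t["color"][130:270,250:390],(256,256))])])
    if len(sys.argv)>2: im=np.hstack([w["color"],t["color"]]);im=cv2.resize(im,(800,300),interpolation=cv2.INTER_AREA)
    cv2.imwrite(f"pics/{sys.argv[1]}.png",im[:,:,::-1])
E
python3 look.py w5
```

```text
time_s: 11.7
position: [0.604, -0.179, 0.1775]
tcp_rot: [[0.946, 0.19, -0.262], [0.183, -0.982, -0.051], [-0.267, 0.0, -0.964]]
force: [-0.5, 0.1, -2.2]
opening: 0.251
grasp_force: 30.0Traceback (most recent call last):
  File "look.py", line 6, in <module>
    print(corners(W,s));print(s["force"]);predict(W,s,[-3,0,3,6])
          ~~~~~~~^^^^^
  File "pitch.py", line 8, in corners
    rows=[(r,np.flatnonzero(y[r])[[0,-1]]) for r in (50,100,150,200)]
             ~~~~~~~~~~~~~~~~~~~~^^^^^^^^
IndexError: index 0 is out of bounds for axis 0 with size 0
```

Front row is hidden under the hopper roof; make the row list tolerant.

```bash
sed -i 's/for r in (50,100,150,200)\]/for r in (50,100,150,200) if y[r].any()]/' pitch.py; python3 look.py w5
```

```text
([(np.int64(132), np.int64(232)), (np.int64(132), np.int64(232))], [(150, array([197, 312])), (200, array([194, 315]))])
[-0.37619413  0.5031332  -2.09006745]
-3 [-0.53  -0.     0.848] [[194.8, 43.3], [314.7, 43.3], [193.8, 223.6], [315.5, 223.7], [254.7, 65.5]]
0 [-0.574 -0.     0.819] [[196.9, 51.2], [312.6, 51.2], [193.9, 225.8], [315.4, 225.9], [254.7, 73.7]]
3 [-0.616 -0.     0.788] [[198.8, 59.0], [310.7, 59.0], [194.1, 228.0], [315.2, 228.1], [254.7, 81.6]]
6 [-0.656 -0.     0.755] [[200.6, 66.7], [308.9, 66.7], [194.2, 230.3], [315.1, 230.4], [254.7, 89.5]]
```

View pics/w5.png

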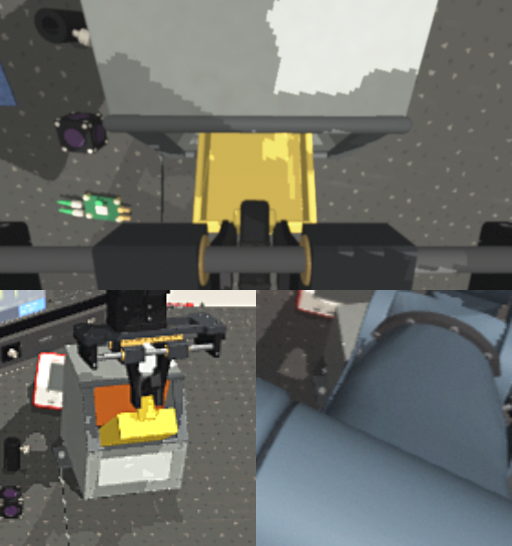

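```bash
sed -i 's/^GX,LEAN=.*/GX,LEAN=-.072,30./' h.py; python3 - <<'E'
from h import *
from rig import bot, optics
s=bot.read_state()
w=dict(np.load("wl.npz"));im=w["color"];print([(r,im[r,200:205].tolist()) for r in ()])
y=mask(im,(20,90,40),(35,255,255),(150,10,360,235));print([np.nonzero(y[:,c])[0].max() for c in (198,205,215,225,290,300,310)])
Rs=s["tcp_rot"]@Ro.from_euler("y",-LEAN,degrees=True).as_matrix()@np.diag([1,-1,-1.])
lip=s["position"]-s["tcp_rot"]@[0,0,.019]-Rs@[GX-.06,0,.062]
a=Rs.T@(lip-hop([-.08,0,.095]));print("lip rel sill",a,"pitch",np.degrees(np.arcsin(-Rs[2,0])))
for q in ((a[0]+.004,a[2]+.004,45),(.062,.014,34),(.055,.016,20),(.045,.018,8)):
    p,R=dump(*q);d=delta(s,p,R);print(np.round(q,3),d[0],d[1],p[2].round(3))
E
```

```text
[]
[np.int64(224), np.int64(224), np.int64(232), np.int64(220), np.int64(233), np.int64(232), np.int64(224)]
lip rel sill [ 0.05368073 -0.00046782  0.00204097] pitch 45.52736876809804
[5.8e-02 6.0e-03 4.5e+01] [ 0.0048 -0.0004 -0.0012] [ 0.    0.53 -0.05] 0.177
[6.2e-02 1.4e-02 3.4e+01] [-0.0027 -0.0004 -0.    ] [ 1.000e-02  1.153e+01 -5.000e-02] 0.178
[5.5e-02 1.6e-02 2.0e+01] [-0.0267 -0.0004  0.009 ] [ 1.000e-02  2.553e+01 -5.000e-02] 0.176
[0.045 0.018 8.   ] [-0.0494 -0.0004  0.0228] [ 2.000e-02  3.753e+01 -5.000e-02] 0.169
```

```bash
sed -i 's/^GX,LEAN=.*/GX,LEAN=-.072,27./' h.py; python3 - <<'E'
from h import *
from rig import bot, optics
s=bot.read_state()
for q in ((.066,.012,42),(.062,.016,32),(.056,.018,20),(.048,.02,8)):
    p,R=dump(*q);d=delta(s,p,R);print(np.round(q,3),d[0],d[1],p[2].round(3))
E
```

```text
[6.6e-02 1.2e-02 4.2e+01] [ 0.0099 -0.0004 -0.001 ] [ 0.    0.53 -0.05] 0.176
[6.2e-02 1.6e-02 3.2e+01] [-0.0057 -0.0004 -0.0003] [ 1.000e-02  1.053e+01 -5.000e-02] 0.179
[5.6e-02 1.8e-02 2.0e+01] [-0.0264 -0.0004  0.0075] [ 1.000e-02  2.253e+01 -5.000e-02] 0.177
[0.048 0.02  8.   ] [-0.0474 -0.0004  0.021 ] [ 2.000e-02  3.453e+01 -5.000e-02] 0.17
```

```bash
python3 steer.py '0.005 0 -0.001 0 0 0 0;0.009 0 -0.001 0 0 0 0;0.009 0 -0.001 0 0 0 0;0.009 0 -0.001 0 0 0 0;0.009 0 -0.001 0 0 0 0;0.001 0 -0.001 0 5 0 0;-0.006 0 -0.001 0 10.5 0 0;-0.013 0 0.002 0 14.5 0 0;-0.02 0 0.004 0 18.5 0 0;-0.0264 0 0.007 0 22.5 0 0;-0.033 0 0.0115 0 26.5 0 0;-0.04 0 0.016 0 30.5 0 0;-0.0474 0 0.02 0 34.5 0 0;-0.0474 0 0.02 0 34.5 0 0;-0.0474 0 0.02 0 34.5 0 0'
python3 look.py w6
```

```text
time_s: 13.4
position: [0.5538, -0.1885, 0.1707]
tcp_rot: [[0.929, 0.19, 0.318], [0.179, -0.982, 0.062], [0.324, -0.001, -0.946]]
force: [-2.0, 0.4, -0.6]
opening: 0.249
grasp_force: 30.0
([(np.int64(95), np.int64(234)), (np.int64(95), np.int64(234))], [(100, array([206, 303])), (150, array([200, 308])), (200, array([195, 313]))])
[-1.99969826  0.42091235 -0.55570085]
-3 [-0.089  0.001  0.996] [[199.6, 62.8], [309.7, 62.8], [194.2, 229.2], [315.2, 229.2], [254.7, 85.5]]
0 [-0.141  0.001  0.99 ] [[201.3, 70.5], [308.0, 70.4], [194.3, 231.4], [315.1, 231.4], [254.7, 93.3]]
3 [-0.192  0.001  0.981] [[202.9, 78.0], [306.4, 77.9], [194.4, 233.7], [315.0, 233.7], [254.7, 101.0]]
6 [-0.243  0.001  0.97 ] [[204.3, 85.4], [305.0, 85.4], [194.5, 236.1], [314.9, 236.1], [254.7, 108.6]]
```

View pics/w6.png

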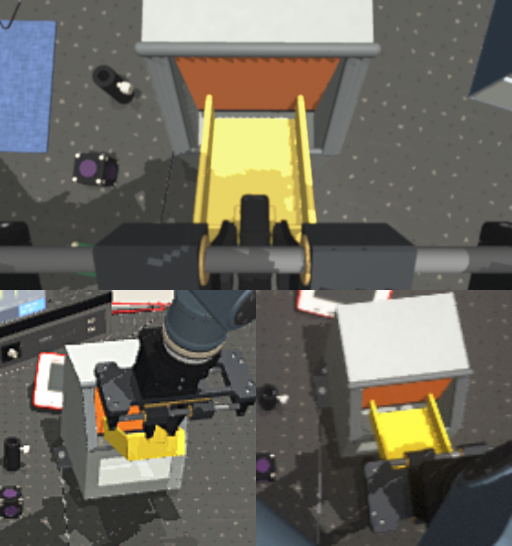

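```bash
sed -i 's/^GX,LEAN=.*/GX,LEAN=-.072,37./' h.py; python3 - <<'E'
from h import *
from rig import bot, optics
s=bot.read_state()
Rs=s["tcp_rot"]@Ro.from_euler("y",-LEAN,degrees=True).as_matrix()@np.diag([1,-1,-1.])
lip=s["position"]-s["tcp_rot"]@[0,0,.019]-Rs@[GX-.06,0,.062]
a=Rs.T@(lip-hop([-.08,0,.095]));print(a)
for q in ((.02,.012,18),(-.02,.016,14),(-.05,.02,8),(-.07,.02,0)):
    p,R=dump(*q);d=delta(s,p,R);print(np.round(q,3),d[0],d[1],p[2].round(3))
E
```

```text
[ 0.03623359 -0.00050458  0.00566851]
[2.0e-02 1.2e-02 1.8e+01] [-0.0091 -0.0005 -0.0148] [ 0.04 -0.02  0.04] 0.182
[-0.02   0.016 14.   ] [-0.0479 -0.0005 -0.0366] [0.03 3.98 0.04] 0.19
[-0.05  0.02  8.  ] [-0.0858 -0.0005 -0.0443] [0.03 9.98 0.04] 0.185
[-0.07  0.02  0.  ] [-0.1226 -0.0005 -0.0326] [ 0.03 17.98  0.05] 0.162
```

```bash
python3 steer.py '-0.004 0 -0.008 0 0 0 0;-0.0091 0 -0.0148 0 0 0 0;-0.019 0 -0.021 0 1 0 0;-0.029 0 -0.027 0 2 0 0;-0.039 0 -0.032 0 3 0 0;-0.048 0 -0.0366 0 4 0 0;-0.058 0 -0.039 0 5.5 0 0;-0.068 0 -0.042 0 7 0 0;-0.077 0 -0.0435 0 8.5 0 0;-0.086 0 -0.0445 0 10 0 0;-0.098 0 -0.041 0 12.5 0 0;-0.11 0 -0.0375 0 15 0 0;-0.1226 0 -0.035 0 18 0 0;-0.1226 0 -0.035 0 18 0 0;-0.1226 0 -0.035 0 18 0 0'
python3 look.py 2>&1; python3 - <<'E'
from h import *
from rig import bot, optics
for n,roi in (("side",(280,120,380,260)),("top",(290,160,380,230))):
    c=optics.capture(n);o=mask(c["color"],(5,150,100),(18,255,255),roi);print(n,o.astype(bool).sum(),cv2.boundingRect(o))
c=dict(np.load("top0.npz"));o=mask(c["color"],(5,150,100),(18,255,255),(290,160,380,230));print("before",o.astype(bool).sum(),cv2.boundingRect(o))
s=bot.read_state()
f=lambda z,dx=0,dy=0:tool_for(np.array([.6596+dx,.152+dy,z])+axes(9.6,0)@[.06,0,0],axes(9.6,0))
for q in (f(.09,-.13,-.05),f(.06,0,0)): print(q[0].round(3),delta(s,*q))
E
```

```text
time_s: 15.05
position: [0.4295, -0.214, 0.164]
tcp_rot: [[0.785, 0.188, 0.591], [0.151, -0.982, 0.112], [0.601, 0.001, -0.799]]
force: [-0.1, -0.2, -1.3]
opening: 0.254
grasp_force: 30.0
([(np.int64(55), np.int64(224)), (np.int64(56), np.int64(224))], [(100, array([196, 313])), (150, array([194, 315])), (200, array([192, 316]))])
[-0.09984012 -0.21327462 -1.3459214 ]
-3 [ 0.052 -0.001  0.999] [[204.7, 87.9], [304.5, 87.8], [194.5, 236.9], [314.9, 236.8], [254.6, 111.1]]
0 [-0.001 -0.001  1.   ] [[206.0, 95.2], [303.2, 95.1], [194.5, 239.3], [314.9, 239.2], [254.6, 118.5]]
3 [-0.053 -0.001  0.999] [[207.2, 102.4], [302.0, 102.3], [194.5, 241.7], [314.9, 241.6], [254.6, 125.8]]
6 [-0.105 -0.001  0.994] [[208.3, 109.6], [300.9, 109.5], [194.5, 244.1], [314.9, 244.0], [254.6, 133.1]]
side 1190 (292, 169, 44, 43)
top 1300 (309, 178, 50, 33)
before 1294 (309, 178, 50, 33)
[0.47  0.092 0.137] (array([ 0.0615, -0.292 ,  0.0799]), array([-0.72, -0.02,  1.23]))
[0.6   0.142 0.107] (array([ 0.1529, -0.3163,  0.1864]), array([-0.72, -0.02,  1.23]))
```

```bash
sed -i 's/^GX,LEAN=.*/GX,LEAN=-.072,21./' h.py; python3 - <<'E'
from h import *
from rig import bot, optics
s=bot.read_state()
f=lambda z,dx=0,dy=0:tool_for(np.array([.664+dx,.155+dy,z])+axes(9.6,0)@[.06,0,0],axes(9.6,0))
for q in (f(.1,-.13,-.06),f(.08,0,0),f(.04,0,0)): print(q[0].round(3),delta(s,*q))
E
```

```text
[0.47  0.084 0.144] (array([ 0.0646, -0.2844,  0.073 ]), array([ -0.55, -16.02,   1.32]))
[0.6   0.144 0.124] (array([ 0.1637, -0.3185,  0.1727]), array([ -0.55, -16.02,   1.32]))
[0.6   0.144 0.084] (array([ 0.1396, -0.3186,  0.2046]), array([ -0.55, -16.02,   1.32]))
```

```bash
python3 steer.py '0.003 -0.015 0.004 0 -1.5 0.1 0;0.009 -0.04 0.01 0 -3 0.2 0;0.016 -0.07 0.018 -0.1 -5 0.3 0;0.022 -0.1 0.026 -0.2 -6.5 0.5 0;0.029 -0.13 0.033 -0.2 -8 0.6 0;0.036 -0.16 0.04 -0.3 -9.5 0.8 0;0.043 -0.19 0.048 -0.4 -11 1 0;0.05 -0.22 0.056 -0.5 -12.5 1.1 0;0.057 -0.25 0.064 -0.5 -14 1.2 0;0.063 -0.275 0.072 -0.5 -16 1.3 0;0.07 -0.288 0.081 -0.5 -16 1.3 0;0.083 -0.293 0.093 -0.5 -16 1.3 0;0.1 -0.298 0.109 -0.5 -16 1.3 0;0.118 -0.304 0.128 -0.5 -16 1.3 0;0.135 -0.309 0.145 -0.5 -16 1.3 0;0.15 -0.314 0.16 -0.5 -16 1.3 0;0.16 -0.318 0.17 -0.5 -16 1.3 0;0.1637 -0.3185 0.1727 -0.5 -16 1.3 0;0.1637 -0.3185 0.1727 -0.5 -16 1.3 0;0.1637 -0.3185 0.1727 -0.5 -16 1.3 0'
python3 look.py
python3 - <<'E'
from h import *
from rig import bot, optics
c=dict(np.load("wl.npz"));s=bot.read_state();im=c["color"]
def rect(m,z):
    h=cv2.convexHull(np.argwhere(m)[:,::-1].astype(np.float32))[:,0]
    return cv2.minAreaRect((ray(c,h,np.full(len(h),z))[:,:2]*1000).astype(np.float32))
print("mat",rect(mask(im,(105,90,40),(125,255,255),(150,0,360,240)),.003))
y=mask(im,(20,90,40),(35,255,255),(170,20,340,222));print("scoop at rim z",rect(y,.08+.034))
f=lambda z:tool_for(np.array([.664,.155,z])+axes(9.6,0)@[.06,0,0],axes(9.6,0))
for z in (.08,.003): print(delta(s,*f(z)))
E
```

```text
time_s: 17.2
position: [0.598, 0.145, 0.1243]
tcp_rot: [[0.921, 0.167, 0.351], [0.155, -0.986, 0.063], [0.357, -0.004, -0.934]]
force: [-0.6, -0.2, -1.5]
opening: 0.255
grasp_force: 30.0
([(np.int64(52), np.int64(223)), (np.int64(52), np.int64(223))], [(100, array([195, 314])), (150, array([194, 315])), (200, array([192, 316]))])
[-0.56379706 -0.1742496  -1.48235232]
-3 [0.051 0.004 0.999] [[195.7, 47.3], [313.6, 47.2], [193.9, 224.7], [315.5, 224.7], [254.6, 69.6]]
0 [-0.002  0.004  1.   ] [[197.8, 55.1], [311.5, 55.0], [194.1, 226.9], [315.3, 226.9], [254.6, 77.6]]
3 [-0.054  0.004  0.999] [[199.6, 62.8], [309.7, 62.8], [194.2, 229.1], [315.2, 229.1], [254.6, 85.5]]
6 [-0.106  0.004  0.994] [[201.3, 70.5], [308.0, 70.4], [194.3, 231.4], [315.1, 231.4], [254.7, 93.3]]
mat ((596.4847412109375, 144.91348266601562), (15.626516342163086, 98.82914733886719), 9.608867645263672)
scoop at rim z ((665.2160034179688, 156.91831970214844), (118.41472625732422, 83.39443969726562), 9.6060209274292)
(array([0.0016, 0.0009, 0.0006]), array([-0.19,  0.09, -0.08]))
(array([-0.0259,  0.0012,  0.0725]), array([-0.19,  0.09, -0.08]))
```

```bash
python3 steer.py '-0.004 0 0.012 0 -0.5 0 0;-0.01 0 0.03 0 -1 0 0;-0.016 0.001 0.046 0 -1 0 0;-0.021 0.001 0.058 0 -1 0 0;-0.0235 0.001 0.065 0 -1 0 0;-0.0247 0.001 0.069 0 -1 0 0;-0.0253 0.001 0.0707 0 -1 0 0;-0.0256 0.001 0.0715 0 -1 0 0;-0.0256 0.001 0.0715 0 -1 0 0;-0.0256 0.001 0.0715 0 -1 0 0'
python3 look.py
```

```text
time_s: 18.25
position: [0.6015, 0.1443, 0.0489]
tcp_rot: [[0.926, 0.166, 0.338], [0.155, -0.986, 0.06], [0.343, -0.003, -0.939]]
force: [-0.1, -0.4, -0.9]
opening: 0.255
grasp_force: 30.0
([(np.int64(52), np.int64(222)), (np.int64(53), np.int64(223))], [(100, array([196, 313])), (150, array([195, 314])), (200, array([193, 315]))])
[-0.11779771 -0.39742887 -0.90126299]
-3 [0.036 0.003 0.999] [[195.8, 47.3], [313.6, 47.2], [193.9, 224.7], [315.5, 224.7], [254.6, 69.6]]
0 [-0.016  0.003  1.   ] [[197.8, 55.1], [311.6, 55.0], [194.1, 226.9], [315.3, 226.9], [254.7, 77.6]]
3 [-0.069  0.003  0.998] [[199.6, 62.8], [309.7, 62.8], [194.2, 229.1], [315.2, 229.1], [254.7, 85.5]]
6 [-0.121  0.003  0.993] [[201.3, 70.5], [308.0, 70.4], [194.3, 231.4], [315.1, 231.4], [254.7, 93.3]]
```

```bash
python3 steer.py '-0.0004 0 0.001 0 0 0 0;-0.0007 0 0.002 0 0 0 0;-0.0007 0 0.002 0 0 0 0;-0.0007 0 0.002 0 0 0 0'
```

```text
time_s: 18.7
position: [0.6011, 0.1442, 0.0462]
tcp_rot: [[0.927, 0.166, 0.337], [0.155, -0.986, 0.06], [0.342, -0.003, -0.94]]
force: [0.1, 0.1, -1.8]
opening: 0.257
grasp_force: 30.0
```

```bash
python3 steer.py '-0.0003 0 0.001 0 0 0 0;-0.0007 0 0.002 0 0 0 0;-0.0007 0 0.002 0 0 0 0;-0.0007 0 0.002 0 0 0 0'; python3 -c "
from rig import bot, optics
for i in range(3):
    optics.capture('top');s=bot.read_state();print(s['force'],s['position'])"
```

```text
time_s: 19.1
position: [0.6014, 0.1444, 0.0449]
tcp_rot: [[0.926, 0.167, 0.338], [0.155, -0.986, 0.06], [0.343, -0.003, -0.939]]
force: [-3.5, 1.0, 6.4]
opening: 0.257
grasp_force: 30.0
[-2.73209988  0.61986742  5.33317606] [0.60141136 0.14434813 0.0448669 ]
[-2.60098477  0.70365183  5.69431878] [0.60142059 0.14435326 0.04488772]
[-2.01528671  0.54660838  5.45566459] [0.60141593 0.14434438 0.04487143]
```

```bash
python3 steer.py '0 0 0 0 0 0 0.4;0 0 0 0 0 0 0.4;0 0 0 0 0 0 0.6;0 0 0 0 0 0 0.8;0 0 0 0 0 0 0.8;0 0 0 0 0 0 0.8;0 0 0 0 0 0 0.8;0 0 -0.01 0 0 0 0.8;0 0 -0.03 0 0 0 0.8;0 0 -0.06 0 0 0 0.8;0 0 -0.1 0 0 0 0.8;0 0 -0.14 0 0 0 0.8;-0.03 0 -0.18 0 0 0 0.8;-0.06 0 -0.22 0 0 0 0.8;-0.08 0 -0.26 0 0 0 0.8;-0.08 0 -0.26 0 0 0 0.8;-0.08 0 -0.26 0 0 0 0.8'
python3 look.py w7 0 0 1 1 | tail -1
```

```text
time_s: 20.95
position: [0.4395, 0.1161, 0.2627]
tcp_rot: [[0.925, 0.166, 0.341], [0.155, -0.986, 0.06], [0.346, -0.002, -0.938]]
force: [1.1, 0.2, 0.8]
opening: 0.798
grasp_force: 0.0Traceback (most recent call last):
  File "look.py", line 6, in <module>
    print(corners(W,s));print(s["force"]);predict(W,s,[-3,0,3,6])
          ~~~~~~~^^^^^
  File "pitch.py", line 7, in corners
    i=np.flatnonzero(side);r=ys[i];out.append((r.min(),r.max()))
                                               ~~~~~^^
    return umr_minimum(a, axis, None, out, keepdims, initial, where)
ValueError: zero-size array to reduction operation minimum which has no identity
```

```bash
python3 - <<'E'
from h import *
from rig import bot, optics
s=bot.read_state();w=optics.capture("wrist");t=optics.capture("top")
T=np.eye(4);T[:3,:3]=s["tcp_rot"];T[:3,3]=s["position"];w["view"]=np.linalg.inv(T@w["mount"])
def rect(c,m,z):
    h=cv2.convexHull(np.argwhere(m)[:,::-1].astype(np.float32))[:,0]
    return cv2.minAreaRect((ray(c,h,np.full(len(h),z))[:,:2]*1000).astype(np.float32))
for lo,hi,z in (((20,90,40),(35,255,255),.037),((105,90,40),(125,255,255),.003)):
    m=mask(w["color"],lo,hi);n,l,st,_=cv2.connectedComponentsWithStats(m);k=1+st[1:,4].argmax();print(st[k],rect(w,l==k,z))
im=np.vstack([cv2.resize(w["color"],(400,300)),cv2.resize(t["color"],(400,300))]);cv2.imwrite("pics/w8.png",im[:,:,::-1])
E
```

```text
[ 197  293  315   17 4015] ((360.66876220703125, -35.4937744140625), (21.496070861816406, 433.49786376953125), 9.625787734985352)
[ 260   33   32  101 1077] ((670.7208251953125, 121.382080078125), (167.42816162109375, 49.23872756958008), 8.912586212158203)
```

View pics/w8.png

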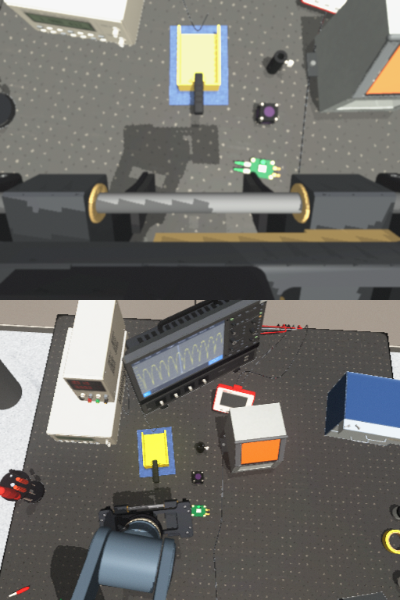

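The wrist view (pan about columns 177–220, mat 168–228) shows the empty scoop well inside the mat. The top view shows the flap shut and the board, cube and post holder where they started. Handing in.

```bash
python3 -c "
from rig import bot, optics
print(bot.hand_in())"
```

```text
the job is handed in; nothing more can be done
None
```

The job is handed in at about 21 s: both clamps and all three screws went into the hopper (pan seen empty), the flap is shut, the scoop is released on its mat with the whole pan inside it, and the board, cube and post holder look undisturbed. No verdict came back.

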